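# Clamp a spice jar and lock the telescoping tube

### The arm

A 6-joint arm with a two-finger parallel gripper is mounted at the origin on a cart in front of the work surface, level with it; the furniture and walls round the work are solid. World frame = base frame: x ahead of the robot, y to its left, z up, the work surface at z = 0. Lengths are in m, angles in rad, forces in N, time in s.
With the tool pointing down it reaches from about 0.35 to 1 m from the base axis. Payload 7.1 kg.
Tool frame: the origin (TCP) lies midway between the tips of the shut fingers; the grasp point (between the pads) lies 19 mm behind it; z points along the fingers, y is the line along which they close (so a half turn about z gives the same grasp; the last joint's range is limited). The gripper opens to 85 mm and grips with 20 to 120 N. Pads are 22 mm wide; open, the fingers measure 114 mm over their backs; the gripper's body (76 mm by 85 mm) begins 54 mm behind the grasp point. The pads swing forward as they close: fully open they stand 13 mm farther back than shut.
Start: joints at [1.283, 0.423, 1.63, -0, 1.089, -0.019], TCP at [0.166, 0.603, 0.231] pointing down, gripper open.
Joint ranges: [-3, 3], [-0.9, 2.11], [0.09, 2.58], [-1.31, 4.45], [0.11, 2.69], [-2.54, 2.54]. Speed limits (rad/s): [2.39, 2.39, 3.01, 3.14, 3.14, 3.14].

### API

Orientations are given as a unit quaternion [x, y, z, w].
In Python, from plant import * gives the robot as it stands.
- The arm moves only by the tool step_arm, never from a script. Its argument "commands" is a list of rows, each a list of 3 entries, a list of its own where there are three numbers: the shift along the tool's x, y, z in mm, then the turn about the tool's z in degrees, then the closure, from 0 (fully open) to 1 (shut). In form: [[[dx, dy, dz], twist, fingers], ...]. A call has 1 to 5 rows; each row is the pose to reach, as a shift and turn from the pose commanded when the call began, along the tool's axes at that moment; what a row does not reach only later rows make up. A row lasts 1/8 s, in which the tool goes at most 62.5 mm and 10.7 degrees, less where a joint would pass 70% of its speed; a pose out of reach is approached as far as the arm can. A call with a gripper value outside its range is refused whole. The fingers move at their own pace and stop on an object; the grip force is fixed at half the most. Time passes only in rows, so rows that repeat a pose let the fingers close. It gives the time, the measured TCP pose, the force, the opening and the grip force at its end, in the units of the state.
- observe(): the state, without advancing time (a new reading comes with each control period).
- camera(name): name is "scene" or "top"; returns a dict with "image" (420x560x3 uint8, red, green, blue), "K" (3x3 intrinsics, pixels), "rvec" (rotation vector, rad) and "tvec" (3), from world to camera coordinates, as OpenCV has them. Camera axes: x right, y down, z forward; pixel columns grow to the right and rows downward; lengths in m; the calibration is good to about 2 mm. A picture is of the moment at which its call begins. There is no depth.
- job_done(): hands the job in; it is judged then, once.
Trained networks look in the newest picture that a camera, given by its name, has taken for a name from the list of things; names that differ only in an ending like _2 or _b are one class to them, and where a whole thing is asked for, a point or a joint stands for the part that bears it (a point fixed in the world has none). Each returns a list of dicts, best first, with "score" (0 to 1); they miss things now and then, are a little off and sometimes report something else, mostly with a low value. They report only what shows in the picture. A call takes as long as a camera call. They do not tell look-alikes from the thing itself.
- recognise(label, camera): "point" ([x, y, z] in m, in world coordinates, good to about 4 mm: the middle of the surface that is visible of it).
- masks_of(label, camera): "pixels" (420x560 bool, what is visible of it).
The state is a dict: "clock": time; "joint_positions": joint angles; "qvel": joint speeds; "joint_torque": joint torques, N m; "ee_pos": TCP position; "orientation": TCP orientation; "force": force on the tool from outside, world axes, zero at the start; "ft_torque": the same for the moment, N m; "width": finger opening in m; "grasp_force": force on a finger pad.
Only numpy, scipy, OpenCV 4.12 (cv2) and the standard library are available. Lean on these libraries where they do the work, as an engineer would, in place of code of your own. Each camera call takes 0.05 s, during which the arm holds its last target. There are 200 camera calls.

### The job

Stand the spice jar upright on the jar clamp's board, between the two open jaws, and let go of it. Then close the clamp on it: press the spring button pin down flush and slide the outer tube towards the jar until the pin pops up fully in the tube's other hole, so that the jar is held between the jaws. Leave the clamp locked and the jar upright, and do not disturb the mug, the garlic or the soup tin.

Things in the scene. Friction and masses are not known exactly. Their poses are not given: they have to be found in the camera images.
- clamp: Jar clamp, fixed flat on the worktop: wooden board 310x110x14 mm. Origin: centre of its underside; z up; x along the board from the end post (grey block, x -140 mm) to the fixed jaw. A fixed steel inner tube (23 mm square) runs from the post along y 0; over it slides, along x, a square aluminium outer tube, 128 mm long, 32 mm wide, upper face 48 mm above the worktop, with a jaw on its +x end.
- seat (a point): Point on the board's upper face (14 mm above the worktop), half-way between the open jaws, at x 75 mm, y 0 of the clamp; does not move with the tube.
- jar_mid (a point): Centre, half-way up, of the spice jar: round, slim, green screw cap, 46 mm across, 106 mm tall, about 0.11 kg, standing upright by itself on the front of the worktop, left of the clamp (not one of the jars far left at the back). Grasp it anywhere round body or cap. Standing on the board, its centre is 67 mm above the worktop.
- spice_jar: The same spice jar: origin at the centre of its base, z along its axis to the cap.
- pin_top (a point): Tip of the steel spring button pin, 16 mm across, cone head 6 mm high with a 6 mm flat tip. It sits in the fixed inner tube at x -45 mm, y 0 of the clamp and stands 7 mm out of the outer tube's upper face (tip 55 mm above the worktop). Moves only up and down. 2 N starts it, 4 N brings it flush; then the tube can be pushed over its cone. Standing up, it blocks the tube both ways.
- ridge (a point): Thumb ridge on the outer tube, to push it by: grey rib across its upper face, 32 mm wide, 12 mm thick, 23 mm high. The point is the middle of its face towards the pin (-x face), 11 mm above the tube's upper face; at the start 15 mm to the +x side of the pin's axis, so that a fingertip on the pin can also push the ridge. Moves with the tube.
- sleeve (a joint): Position of the outer tube in m: 0 as found, growing along the clamp's +x towards the jar; 0.045 with the pin in the other hole (1.4 mm of play either way); stop at 0.060. Friction 1.5 N, about 2.5 N with the pin rubbing under the wall, some 6 N to push it over the pin's cone, and up to 5 N in the last millimetres with the jar against the sprung pad.
- pin (a joint): Depth of the pin in m: 0 fully up (popped out), 0.007 flush with the tube's upper face, 0.011 under the tube wall, at most 0.016.
- mug: Bystander: striped mug, 84 x 120 x 91 mm, origin at the centre of its underside. To be left alone.
- garlic: Bystander: garlic bulb, 56 mm. Origin at its underside. To be left alone.
- soup_tin: Bystander: short food tin, 76 mm across, 58 mm high. Origin at its underside. To be left alone.
- other_hole (a point): Centre of the other hole, at the outer tube's upper face: 45 mm to the -x side of the hole in which the pin stands at the start. Both are 19 mm wide, through a 4 mm wall. Moves with the tube; it must come over the pin.
- jaw_face (a point): Middle of the sliding jaw's upper edge on its rubber face (64 mm above the worktop, jaw 64 mm wide). Moves with the outer tube; 86 mm from the pad at the start, 41 mm when closed.
- pad_face (a point): Point on the fixed jaw's rubber pad face, level with the jaw's upper edge (64 mm above the worktop, jaw 64 mm wide), at x 118 mm of the clamp. The pad is sprung: the closed clamp presses the jar about 3 mm into it, with 2 to 3 N.
Things that resemble listed ones, but are neither listed nor needed, are in the scene too. There is more than one size of the spice_jar; the job needs the largest.

How it is judged:
On the way:
1. the jar stands released on the board between the open jaws, the outer tube still back in its first position (x of jar_mid in the frame of clamp between 0.05 and 0.1 m and y of jar_mid in the frame of clamp between -0.022 and 0.022 m and z of jar_mid in the frame of clamp between 0.06 and 0.075 m and angle between spice_jar's own z axis and vertical below 0.1 rad and contact force between the fingers and spice_jar below 0.1 N and value of joint sleeve below 0.006 m and linear speed of spice_jar below 0.02 m/s), for 0.2 s.
At the end, for the whole second after the job is handed in: Pin fully up (within 2 mm) in the tube's other hole, tube at 45 mm (within 4 mm) and still; the jar stands still on the board, upright within 0.1 rad, between the jaws: centre within 22 mm of the clamp's middle line and 88 to 110 mm along its x (value of joint sleeve between 0.041 and 0.049 m and value of joint pin below 0.002 m and velocity of joint sleeve between -0.005 and 0.005 m/s and x of jar_mid in the frame of clamp between 0.088 and 0.11 m and y of jar_mid in the frame of clamp between -0.022 and 0.022 m and z of jar_mid in the frame of clamp between 0.06 and 0.075 m and angle between spice_jar's own z axis and vertical below 0.1 rad and linear speed of spice_jar below 0.02 m/s); the robot touches nothing.
It fails at once if the mug, the garlic or the soup tin is moved by more than 30 mm (distance of any of mug, garlic, soup_tin from where it was at the start of the episode above 0.03 m).
It fails at once if the jar is tipped over (angle between spice_jar's own z axis and vertical above 0.7 rad).
It also fails if it takes over 48 s, if anything falls off the work surface, if the arm or the gripper's body presses on something with over 40 N, if the wrist force passes 120 N, or if a joint passes its speed limit or range.

## Working session

There is one attempt and no reset: what is moved stays moved. The work goes in short steps, Python scripts to look and compute and a tool call to move; the robot and the scene stay as the last step left them, time stands still between calls to the robot, and variables do not carry over. Pictures are saved under pics/ and viewed, at most 10 in all, crops included, and the job is handed in when it is done.

Besides the shell and the picture viewer there is one more tool, called after "Call:" as name([rows], argument=value, ...), one row to a line, values as JSON. step_arm: Moves the arm, as the interface text tells. Its arguments: {"type":"object","properties":{"commands":{"type":"array","items":{"type":"array"}}},"required":["commands"]}

```bash
mkdir -p pics
cat > h.py <<'E'
from plant import *
import numpy as np, cv2
def snap(n,f=None,crop=None,s=1):
    c=camera(n)
    if f:
        im=c["image"][:,:,::-1]
        if crop: a,b,d,e=crop; im=im[b:e,a:d]
        im=cv2.resize(np.ascontiguousarray(im),None,fx=s,fy=s,interpolation=cv2.INTER_CUBIC)
        cv2.imwrite("pics/"+f,im)
    return c
def proj(c,p):
    return cv2.projectPoints(np.array(p,float).reshape(-1,3),np.array(c["rvec"],float),np.array(c["tvec"],float),np.array(c["K"],float),None)[0].reshape(-1,2)
def back(c,uv,z):
    R=cv2.Rodrigues(np.array(c["rvec"],float))[0];t=np.array(c["tvec"],float).ravel()
    o=-R.T@t; d=R.T@np.linalg.inv(np.array(c["K"],float))@np.array([uv[0],uv[1],1.])
    return o+d*(z-o[2])/d[2]
E
python3 - <<'E'
from h import *
np.set_printoptions(precision=4,suppress=True)
a=snap("scene","s0.png",None,1.4);b=snap("top","t0.png",None,1.4)
for cn,c in(("scene",a),("top",b)):
  for l in "clamp spice_jar pin_top ridge jaw_face pad_face other_hole mug garlic soup_tin".split():
    for r in recognise(l,cn)[:5]: print(cn,l,round(r["score"],2),np.array(r["point"]),proj(c,r["point"])[0].round(0))
s=observe();print(s["ee_pos"],s["orientation"],s["clock"],s["width"])
E
```

```text
scene clamp 0.65 [ 0.5305 -0.0526  0.0144] [323. 257.]
scene spice_jar 0.9 [0.4746 0.2601 0.0778] [210. 205.]
scene spice_jar 0.71 [0.5665 0.2852 0.0493] [224. 187.]
scene spice_jar 0.59 [0.4459 0.182  0.0561] [228. 230.]
scene ridge 0.86 [ 0.5284 -0.0614  0.0414] [327. 253.]
scene jaw_face 0.75 [ 0.527  -0.0616  0.0467] [327. 252.]
scene pad_face 0.93 [ 0.5284 -0.0454  0.0112] [320. 257.]
scene other_hole 0.98 [ 0.5267 -0.059   0.047 ] [326. 252.]
scene mug 0.58 [0.7264 0.0476 0.0568] [327. 183.]
scene garlic 0.75 [0.3408 0.1993 0.0366] [198. 261.]
scene garlic 0.52 [ 0.5297 -0.0569  0.0163] [325. 257.]
scene soup_tin 0.84 [0.4212 0.4007 0.0542] [158. 202.]
top clamp 0.71 [ 0.5331 -0.0551  0.0476] [368. 214.]
top clamp 0.6 [ 0.5431 -0.0334  0.0082] [356. 212.]
top spice_jar 0.69 [0.455  0.1912 0.0685] [262. 244.]
top spice_jar 0.61 [0.5677 0.2919 0.0695] [220. 195.]
top spice_jar 0.57 [0.4838 0.2726 0.1046] [225. 229.]
top ridge 0.65 [ 0.5257 -0.0544  0.0471] [368. 217.]
top jaw_face 0.91 [ 0.5313 -0.0582  0.0507] [369. 214.]
top pad_face 0.97 [ 0.5397 -0.0338  0.0193] [357. 212.]
top other_hole 0.81 [ 0.5298 -0.0548  0.0455] [368. 215.]
top mug 0.66 [0.7412 0.0514 0.0386] [323. 129.]
top garlic 0.69 [0.3433 0.2082 0.0384] [254. 293.]
top garlic 0.45 [ 0.5254 -0.0533  0.0478] [367. 217.]
top soup_tin 0.81 [0.4255 0.4154 0.0558] [165. 255.]
[0.166  0.6026 0.2313] [ 0.134  0.991  0.    -0.   ] 1.1 0.08545374274431979
```

View pics/s0.png

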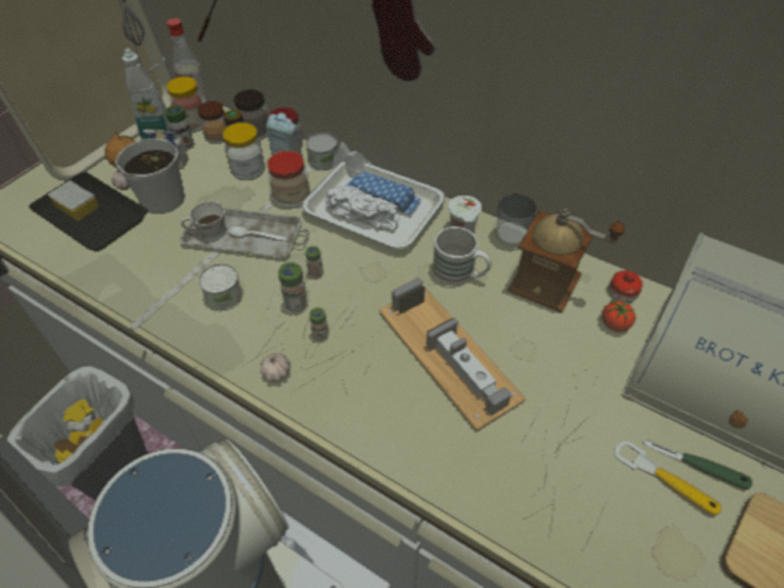

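View pics/t0.png

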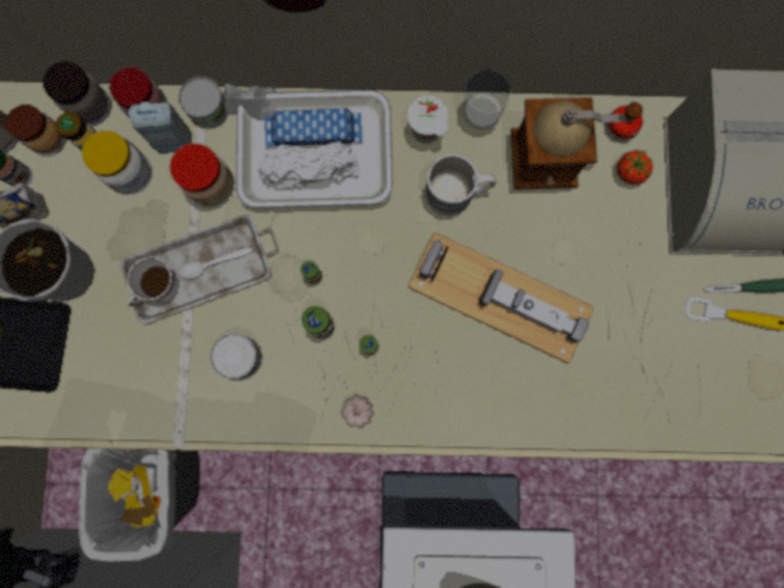

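The three green-capped jars at the front, at 1.4x pixels in the top view, are (316,321), (310,271) and (368,344). The one at (316,321) is clearly the widest, and is also the tallest in the scene view at (291,285), so it fits the 46x106 mm jar. The clamp's fixed jaw is at (430,260) and its post at (578,328). I'll confirm the jar in an enlarged crop and fit the clamp pose.

Run:
```python
from h import *
np.set_printoptions(precision=4,suppress=True)
c=snap("top","t1.png",(195,150,435,275),3.3)
pts={}
for l in("clamp","spice_jar","pad_face","soup_tin","garlic","mug"):
  for r in masks_of(l,"top")[:4]:
    m=r["pixels"].astype(np.uint8); v,u=np.nonzero(m)
    if l in("clamp","pad_face"):
        bx=cv2.boxPoints(cv2.minAreaRect(np.c_[u,v].astype(np.float32)))
        print(l,r["score"],m.sum(),bx.round(1).tolist(),[back(c,q,.014).round(4)[:2].tolist() for q in bx])
    else: print(l,r["score"],m.sum(),u.min(),u.max(),v.min(),v.max())
# HSV wood mask
h=cv2.cvtColor(c["image"],cv2.COLOR_RGB2HSV)
R=cv2.Rodrigues(np.array(c["rvec"]))[0]; print("cam",-R.T@np.array(c["tvec"]).ravel())
w=((h[...,0]>8)&(h[...,0]<20)&(h[...,1]>95)).astype(np.uint8); w[:, :280]=0;w[:,435:]=0;w[:160]=0
w=cv2.morphologyEx(w,cv2.MORPH_OPEN,np.ones((2,2)))
v,u=np.nonzero(w);P=np.array([back(c,q,.014)[:2] for q in np.c_[u,v]],np.float32)
print(len(u),cv2.minAreaRect(P),cv2.boxPoints(cv2.minAreaRect(P)))
c2=snap("scene","s1.png",(180,170,390,320),3.7)
for r in masks_of("spice_jar","scene")[:4]:
    v,u=np.nonzero(r["pixels"]);print("sc",r["score"],len(u),u.min(),u.max(),v.min(),v.max())
```

```text
clamp 0.55 5756 [[289.5, 205.0], [309.1000061035156, 163.6999969482422], [425.79998779296875, 219.1999969482422], [406.20001220703125, 260.5]] [[0.5555, 0.1305], [0.6599, 0.0839], [0.5272, -0.2022], [0.4263, -0.1526]]
spice_jar 0.67 209 214 229 186 203
spice_jar 0.63 1030 342 404 192 236
spice_jar 0.6 460 215 238 218 242
spice_jar 0.6 166 256 269 239 253
pad_face 0.57 5540 [[290.3999938964844, 204.8000030517578], [309.70001220703125, 164.5], [425.29998779296875, 219.60000610351562], [406.1000061035156, 260.0]] [[0.5559, 0.1281], [0.658, 0.0823], [0.5262, -0.201], [0.4274, -0.1522]]
soup_tin 0.68 1003 150 186 237 270
garlic 0.67 451 243 266 282 305
mug 0.66 1417 304 353 110 153
cam [0.3699 0.1386 1.1524]
2978 ((0.5398245453834534, -0.037168294191360474), (0.30586084723472595, 0.10812303423881531), 65.47956848144531) [[ 0.4272 -0.1539]
 [ 0.5255 -0.1987]
 [ 0.6525  0.0795]
 [ 0.5541  0.1244]]
sc 0.78 617 199 220 187 224
sc 0.74 279 221 234 220 244
sc 0.47 260 219 231 176 199
sc 0.42 356 187 207 252 272
```

View pics/t1.png

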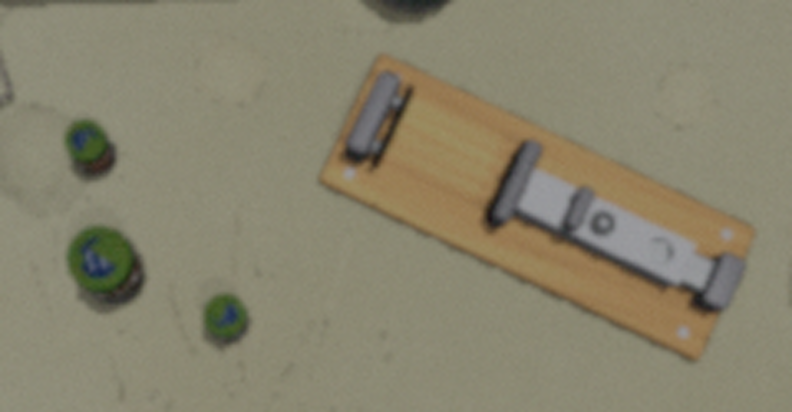

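View pics/s1.png

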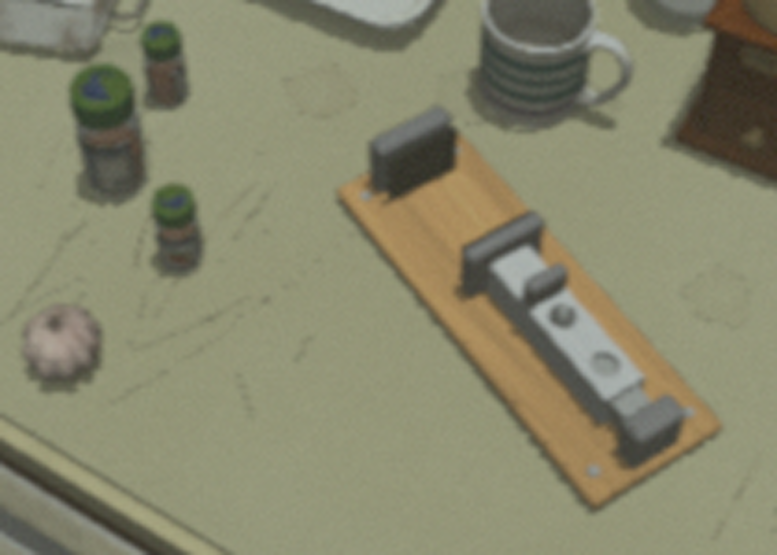

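The crop confirms the large middle jar, at (100,259) in the top crop and (108,130) in the scene crop. The other two are visibly smaller. The pin is at (601,223) top and (563,314) scene. Next I fit the poses from both views.

```bash
cat > fit.py <<'E'
from h import *
from scipy.optimize import least_squares
np.set_printoptions(precision=4,suppress=True)
ct=camera("top");cs=camera("scene")
T=lambda p:[195+(p[0]+.5)/3.3-.5,150+(p[1]+.5)/3.3-.5]
S=lambda p:[180+(p[0]+.5)/3.7-.5,170+(p[1]+.5)/3.7-.5]
L=[.155,-.055,.014],[.155,.055,.014],[-.155,.055,.014],[-.155,-.055,.014],[-.045,0,.054]
ot=np.array([T(p) for p in[(380,54),(320,182),(697,361),(754,228),(601,223)]])
Ls=[L[1],L[2],L[3],L[4]];os_=np.array([S(p) for p in[(338,192),(597,509),(721,428),(563,313)]])
def W(p,q):
    q=np.array(q);c,s=np.cos(p[2]),np.sin(p[2]);return np.c_[p[0]+c*q[:,0]-s*q[:,1],p[1]+s*q[:,0]+c*q[:,1],q[:,2]]
f=lambda p:np.r_[(proj(ct,W(p,L))-ot).ravel(),(proj(cs,W(p,Ls))-os_).ravel()]
r=least_squares(f,[.54,-.037,1.143],x_scale=[.01,.01,.01]);p=r.x
print("clamp",p,np.degrees(p[2]));print(r.fun.reshape(-1,2).round(2))
for n,q in dict(seat=[.075,0,.014],pin=[-.045,0,.055],ridge=[-.03,0,.059],jaw=[.032,0,.064]).items(): print(n,W(p,[q])[0])
jt=np.array(T((100,259)));js=np.array(S((103,83)))
print("jar",back(ct,jt,.106),back(cs,js,.106))
E
python3 fit.py
```

```text
clamp [ 0.5421 -0.0355  1.1436] 65.52594202942022
[[-0.29 -0.9 ]
 [-1.3  -0.13]
 [ 0.85  0.8 ]
 [ 1.52  0.18]
 [ 0.67  0.28]
 [-1.45 -0.92]
 [-0.92 -0.09]
 [ 1.3  -0.64]
 [-0.12  0.06]]
seat [0.5731 0.0328 0.014 ]
pin [ 0.5234 -0.0765  0.055 ]
ridge [ 0.5296 -0.0628  0.059 ]
jaw [ 0.5553 -0.0064  0.064 ]
jar [0.4852 0.2736 0.106 ] [0.4894 0.2752 0.106 ]
```

Call:
step_arm([
  [[-50, -29, 0], 10, 0],
  [[-100, -58, 0], 20, 0],
  [[-150, -87, 0], 30, 0],
  [[-200, -116, 0], 40, 0],
  [[-250, -145, 0], 50, 0],
])

```text
clock: 2.28
ee_pos: [0.3697, 0.3951, 0.2316]
orientation: [0.543, 0.84, 0.0, 0.0]
force: [-0.1, 1.0, -0.6]
width: 0.0853
grasp_force: 0.0
```

```bash
cat > go.py <<'E'
# usage: go.py x y z yaw_deg(tool x)  -> shift in tool axes (mm), twist (deg)
from h import *; import sys
from scipy.spatial.transform import Rotation as Ro
x,y,z,w=map(float,sys.argv[1:])
s=observe();R=Ro.from_quat(s["orientation"]).as_matrix()
d=R.T@(np.array([x,y,z])-s["ee_pos"])*1000
yaw=np.degrees(np.arctan2(R[1,0],R[0,0]))
print("shift",d.round(1),"twist",round(-((w-yaw+180)%360-180),1),"t",round(s["clock"],2),"ee",np.round(s["ee_pos"],4),"F",np.round(s["force"],2),"w",round(s["width"],4),"grip",s["grasp_force"],"q",np.round(s["joint_positions"],2),"Rz",R[:,2].round(3))
E
python3 go.py .4865 .2743 .16 65.5
```

```text
shift [-158.1   56.8   71.6] twist 48.8 t 2.27 ee [0.3697 0.3951 0.2316] F [-0.06  0.97 -0.64] w 0.0853 grip 0.0 q [ 0.8   0.3   1.82 -0.    1.02  0.37] Rz [ 0.  0. -1.]
```

Call:
step_arm([
  [[-40, 14, 10], 10, 0],
  [[-80, 28, 20], 20, 0],
  [[-120, 42, 30], 30, 0],
  [[-158, 57, 40], 40, 0],
  [[-158, 57, 71], 48.8, 0],
])

```text
clock: 2.9
ee_pos: [0.4893, 0.2753, 0.1613]
orientation: [0.842, 0.54, 0.002, 0.0]
force: [-0.0, 0.1, -0.2]
width: 0.0856
grasp_force: 0.0
```

```bash
python3 go.py .4865 .2743 .062 65.5
python3 - <<'E'
from h import *
c=snap("scene","s2.png",(150,100,290,260),3.7)
E
```

```text
shift [-2.5 -2.5 99.3] twist -0.2 t 2.9 ee [0.4893 0.2753 0.1613] F [-0.04  0.09 -0.17] w 0.0856 grip 0.0 q [ 0.49  0.42  1.83 -0.    0.89  0.92] Rz [ 0.004  0.002 -1.   ]
```

View pics/s2.png

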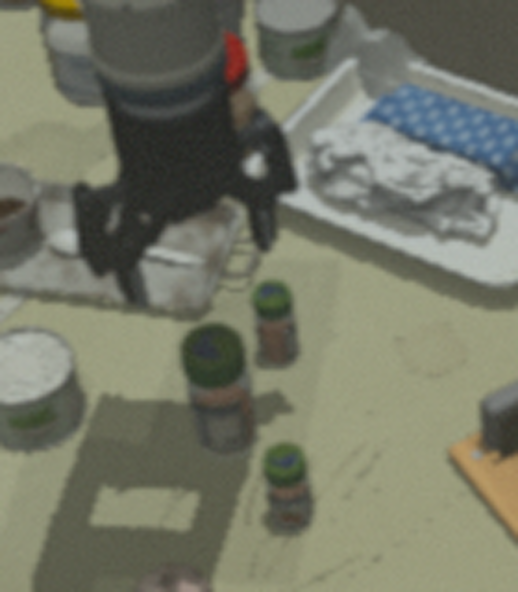

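The open fingers, at (135,300) and (262,245), straddle the large jar with its cap at (213,350). Descending.

Call:
step_arm([
  [[-2, -2, 40], 0, 0],
  [[-2, -2, 75], 0, 0],
  [[-2, -2, 99], 0, 0],
  [[-2, -2, 99], 0, 0],
  [[-2, -2, 99], 0, 0.3],
])

```text
clock: 3.58
ee_pos: [0.4839, 0.2759, 0.0623]
orientation: [0.839, 0.544, 0.001, 0.0]
force: [0.1, -0.0, 0.2]
width: 0.0696
grasp_force: 0.0
```

Call:
step_arm([
  [[0, 0, 0], 0, 0.5],
  [[0, 0, 0], 0, 1],
  [[0, 0, 0], 0, 1],
  [[0, 0, 0], 0, 1],
  [[0, 0, 0], 0, 1],
])

```text
clock: 4.2
ee_pos: [0.4846, 0.2759, 0.063]
orientation: [0.84, 0.543, 0.001, 0.0]
force: [0.2, -0.8, 5.8]
width: 0.0439
grasp_force: 60.2
```

```bash
python3 go.py .5731 .0328 .062 65.5
```

```text
shift [-185.5  180.4    0.9] twist 0.3 t 4.2 ee [0.4846 0.2759 0.063 ] F [ 0.19 -0.78  5.84] w 0.0439 grip 60.23489551618695 q [ 0.5   0.57  1.87 -0.    0.69  0.92] Rz [ 0.003  0.001 -1.   ]
```

Call:
step_arm([
  [[0, 0, -25], 0, 1],
  [[0, 0, -60], 0, 1],
  [[0, 0, -110], 0, 1],
  [[-35, 35, -110], 0, 1],
  [[-75, 73, -110], 0, 1],
])

```text
clock: 4.82
ee_pos: [0.52, 0.1768, 0.1731]
orientation: [0.839, 0.544, 0.001, 0.0]
force: [0.2, -1.4, -1.7]
width: 0.0439
grasp_force: 61.3
```

Call:
step_arm([
  [[-37, 36, 0], 0, 1],
  [[-74, 71, 0], 0, 1],
  [[-100, 97, 0], 0, 1],
  [[-110, 107, 0], 0.3, 1],
  [[-110, 107, 0], 0.3, 1],
])

```text
clock: 5.45
ee_pos: [0.5718, 0.0326, 0.1716]
orientation: [0.841, 0.54, 0.0, -0.0]
force: [1.1, 0.4, -1.3]
width: 0.0437
grasp_force: 61.3
```

```bash
python3 go.py .5731 .0328 .11 65.5
python3 - <<'E'
from h import *
c=snap("scene","s3.png",(200,60,400,260),2.9)
E
```

```text
shift [ 0.7  1.1 61.6] twist -0.1 t 5.45 ee [0.5718 0.0326 0.1716] F [ 1.11  0.4  -1.33] w 0.0437 grip 61.33918390609324 q [0.04 0.42 1.79 0.   0.93 0.46] Rz [ 0.  0. -1.]
```

View pics/s3.png

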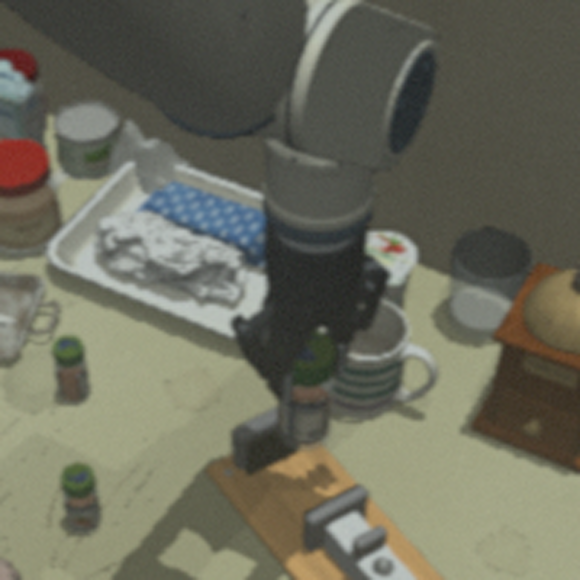

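The jar is held upright at (305,395), in line with the gap between the jaws. Lowering it.

Call:
step_arm([
  [[1, 1, 40], 0, 1],
  [[1, 1, 75], 0, 1],
  [[1, 1, 88], 0, 1],
  [[1, 1, 92], 0, 1],
  [[1, 1, 93], 0, 1],
])

```text
clock: 6.12
ee_pos: [0.5738, 0.0339, 0.0792]
orientation: [0.841, 0.541, 0.001, 0.0]
force: [0.5, -0.1, -1.4]
width: 0.0444
grasp_force: 61.3
```

Call:
step_arm([
  [[0, 0, 1], 0, 1],
  [[0, 0, 1], 0, 1],
])

```text
clock: 6.38
ee_pos: [0.5736, 0.0334, 0.0781]
orientation: [0.841, 0.541, 0.001, 0.0]
force: [-0.4, -0.6, -0.9]
width: 0.0439
grasp_force: 61.3
```

Call:
step_arm([
  [[0, 0, 0.5], 0, 1],
  [[0, 0, 1], 0, 1],
  [[0, 0, 1], 0, 1],
])

```text
clock: 6.75
ee_pos: [0.5734, 0.0334, 0.077]
orientation: [0.841, 0.541, 0.0, 0.0]
force: [-0.9, 0.2, 5.0]
width: 0.0442
grasp_force: 61.6
```

Call:
step_arm([
  [[0, 0, 0], 0, 0.4],
  [[0, 0, 0], 0, 0.3],
  [[0, 0, 0], 0, 0.15],
  [[0, 0, 0], 0, 0.1],
  [[0, 0, 0], 0, 0.1],
])

```text
clock: 7.38
ee_pos: [0.5731, 0.0334, 0.0763]
orientation: [0.841, 0.541, -0.0, -0.0]
force: [0.1, 1.0, 0.1]
width: 0.0769
grasp_force: 0.0
```

Call:
step_arm([
  [[0, 0, -15], 0, 0],
  [[0, 0, -40], 0, 0],
  [[0, 0, -80], 0, 0],
  [[0, 0, -90], 0, 0],
  [[-60, 0, -90], 0, 0],
])

```text
clock: 8.0
ee_pos: [0.5505, -0.0198, 0.1681]
orientation: [0.84, 0.543, 0.002, 0.001]
force: [0.4, -0.2, 0.2]
width: 0.0853
grasp_force: 0.0
```

Call:
step_arm([
  [[-50, 0, 0], 0, 0.5],
  [[-80, 0, 0], 0, 1],
  [[-80, 0, 0], 0, 1],
  [[-80, 0, 0], 0, 1],
  [[-80, 0, 0], 0, 1],
])

```text
clock: 8.62
ee_pos: [0.5155, -0.0931, 0.1663]
orientation: [0.841, 0.541, 0.0, 0.0]
force: [0.1, 0.5, 0.5]
width: 0.0001
grasp_force: 0.0
```

```bash
python3 go.py .5234 -.0765 .08 65.5
python3 - <<'E'
from h import *
c=snap("scene","s4.png",(220,140,400,290),4)
c=snap("top","t4.png",(270,140,440,270),4)
E
```

```text
shift [18.4  0.3 86.3] twist 0.1 t 8.62 ee [ 0.5155 -0.0931  0.1663] F [0.1  0.48 0.54] w 0.0001 grip 0.0 q [-0.2   0.37  1.9   0.    0.87  0.22] Rz [ 0.  0. -1.]
```

View pics/s4.png

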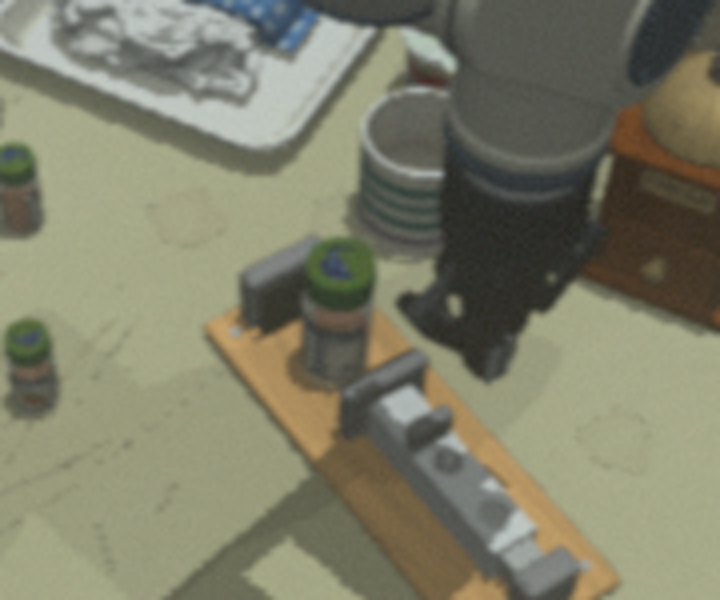

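The jar stands upright and released between the open jaws at (338,310). The pin is at (449,457). Next I lower the shut fingertips onto the pin, biased 3 mm away from the ridge.

```bash
python3 go.py .5222 -.0792 .06 65.5
python3 - <<'E'
from h import *
c=camera("scene")
for (u,v),z in(((341,260),.12),((449,458),.054)): print(back(c,[220+(u+.5)/4-.5,140+(v+.5)/4-.5],z))
E
```

```text
shift [ 15.5   0.5 106.2] twist 0.1 t 8.72 ee [ 0.5154 -0.0932  0.1662] F [-0.59 -0.38  0.09] w 0.0002 grip 0.0 q [-0.2   0.37  1.9   0.    0.87  0.22] Rz [-0.  0. -1.]
[0.57673527 0.0339875  0.12      ]
[ 0.52411338 -0.07662624  0.054     ]
```

Call:
step_arm([
  [[8, 0, 30], 0, 1],
  [[15, 0, 70], 0, 1],
  [[15, 0, 95], 0, 1],
  [[15, 0, 104], 0, 1],
  [[15, 0, 106], 0, 1],
])

```text
clock: 9.4
ee_pos: [0.5214, -0.0802, 0.0602]
orientation: [0.841, 0.541, -0.0, -0.0]
force: [0.6, 0.8, -0.3]
width: 0.0
grasp_force: 0.0
```

```bash
python3 go.py .5222 -.0792 .048 65.5
```

```text
shift [ 1.2  0.4 12.2] twist 0.0 t 9.4 ee [ 0.5214 -0.0802  0.0602] F [ 0.62  0.83 -0.28] w 0.0 grip 0.0 q [-0.18  0.55  1.94  0.    0.66  0.25] Rz [-0.  0. -1.]
```

Call:
step_arm([
  [[1, 0, 3], 0, 1],
  [[1, 0, 5], 0, 1],
  [[1, 0, 7], 0, 1],
  [[1, 0, 8], 0, 1],
  [[1, 0, 8], 0, 1],
])

```text
clock: 10.02
ee_pos: [0.5222, -0.0796, 0.0526]
orientation: [0.841, 0.541, 0.0, 0.0]
force: [0.7, 0.4, 3.0]
width: 0.0001
grasp_force: 1.2
```

Call:
step_arm([
  [[0, 0, 2], 0, 1],
  [[0, 0, 3], 0, 1],
  [[0, 0, 3.5], 0, 1],
  [[0, 0, 3.5], 0, 1],
])

```text
clock: 10.52
ee_pos: [0.5221, -0.0795, 0.0489]
orientation: [0.841, 0.541, 0.0, 0.0]
force: [2.0, -1.2, 2.4]
width: 0.0
grasp_force: 1.7
```

```bash
python3 go.py .5222 -.0792 .048 65.5
```

```text
shift [ 0.3 -0.   0.9] twist -0.0 t 10.53 ee [ 0.5221 -0.0795  0.0489] F [ 1.97 -1.16  2.38] w 0.0 grip 1.6609109465571237 q [-0.17  0.57  1.94 -0.    0.63  0.25] Rz [ 0.001 -0.    -1.   ]
```

Call:
step_arm([
  [[0, 0, 1], 0, 1],
  [[3, 0, 1], 0, 1],
  [[6, 0, 1], 0, 1],
  [[9, 0, 1], 0, 1],
  [[12, 0, 1], 0, 1],
])

```text
clock: 11.15
ee_pos: [0.5256, -0.0691, 0.0479]
orientation: [0.841, 0.541, -0.001, -0.0]
force: [-3.1, -7.0, 8.8]
width: -0.0002
grasp_force: 4.9
```

```bash
python3 go.py .5222 -.0792 .048 65.5
```

```text
shift [-10.6   1.   -0.1] twist 0.0 t 11.15 ee [ 0.5256 -0.0691  0.0479] F [-3.05 -7.    8.84] w -0.0002 grip 4.862818242618232 q [-0.15  0.57  1.93 -0.    0.64  0.28] Rz [-0.002 -0.001 -1.   ]
```

Call:
step_arm([
  [[3, 0, 0], 0, 1],
  [[6, 0, 0], 0, 1],
  [[9, 0, -0.5], 0, 1],
  [[12, 0, -1], 0, 1],
  [[15, 0, -1], 0, 1],
])

```text
clock: 11.78
ee_pos: [0.5318, -0.0548, 0.0483]
orientation: [0.841, 0.541, -0.001, -0.001]
force: [-1.9, -3.1, -2.1]
width: 0.0003
grasp_force: 2.2
```

```bash
python3 go.py .5222 -.0792 .048 65.5
python3 - <<'E'
from h import *
c=snap("scene","s5.png",(260,160,400,280),5)
E
```

```text
shift [-26.2   1.3   0.3] twist 0.0 t 11.78 ee [ 0.5318 -0.0548  0.0483] F [-1.88 -3.12 -2.05] w 0.0003 grip 2.2224294394254684 q [-0.12  0.58  1.92 -0.    0.64  0.3 ] Rz [-0.002 -0.    -1.   ]
```

View pics/s5.png

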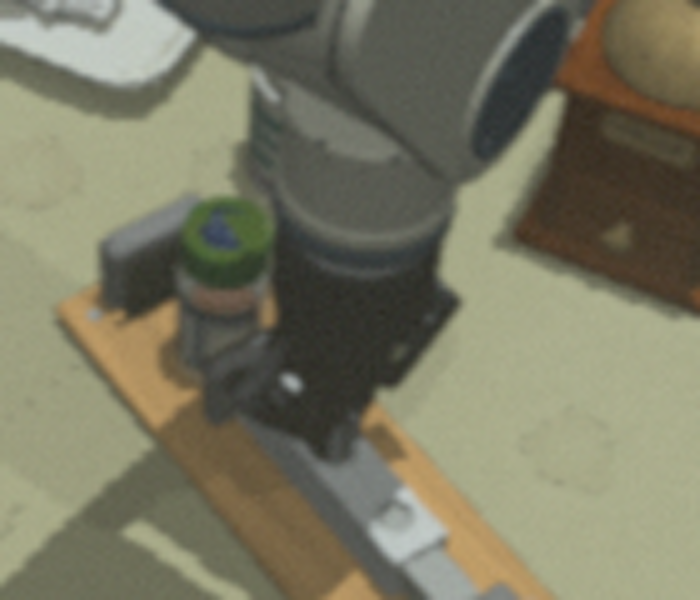

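The tube slides: the other hole is now at (398,515), approaching the pin, and the jar is still upright at (225,290). Continuing at about 2-3 mm per row.

Call:
step_arm([
  [[3, 0, -0.5], 0, 1],
  [[6, 0, -1], 0, 1],
  [[9, 0, -1], 0, 1],
  [[12, 0, -1], 0, 1],
  [[15, 0, -1], 0, 1],
])

```text
clock: 12.45
ee_pos: [0.538, -0.0411, 0.0492]
orientation: [0.841, 0.541, -0.001, -0.001]
force: [-2.8, -4.6, -3.4]
width: -0.0001
grasp_force: 2.7
```

Call:
step_arm([
  [[2, 0, 0], 0, 1],
  [[4, 0, 0], 0, 1],
  [[5, 0, 0], 0, 1],
  [[6, 0, 0], 0, 1],
  [[7, 0, 0], 0, 1],
])

```text
clock: 13.08
ee_pos: [0.5425, -0.0345, 0.05]
orientation: [0.841, 0.541, 0.0, 0.0]
force: [-0.7, -2.7, -1.1]
width: 0.0001
grasp_force: 1.1
```

```bash
python3 go.py .5222 -.0792 .048 65.5
```

```text
shift [-49.1   0.    2. ] twist 0.0 t 13.07 ee [ 0.5425 -0.0345  0.05  ] F [-0.69 -2.7  -1.13] w 0.0001 grip 1.1184152774512768 q [-0.09  0.58  1.91  0.    0.65  0.34] Rz [ 0.001  0.    -1.   ]
```

Call:
step_arm([
  [[1, 0, 0], 0, 1],
  [[2, 0, 0], 0, 1],
  [[2, 0, 0], 0, 1],
])

```text
clock: 13.45
ee_pos: [0.5431, -0.0331, 0.05]
orientation: [0.841, 0.541, 0.0, 0.0]
force: [-1.2, -3.7, 0.7]
width: 0.0002
grasp_force: 1.4
```

Call:
step_arm([
  [[1, 0, 0], 0, 1],
  [[2, 0, 0], 0, 1],
  [[2, 0, 0], 0, 1],
])

```text
clock: 13.82
ee_pos: [0.5438, -0.0315, 0.0499]
orientation: [0.841, 0.541, -0.0, 0.0]
force: [-0.6, -6.4, 2.1]
width: -0.0001
grasp_force: 2.7
```

```bash
python3 go.py .5222 -.0792 .048 65.5
python3 - <<'E'
from h import *
c=snap("scene","s6.png",(280,180,390,270),6)
E
```

```text
shift [-52.3   0.1   2. ] twist 0.0 t 13.82 ee [ 0.5438 -0.0315  0.0499] F [-0.59 -6.39  2.12] w -0.0001 grip 2.7353638038039207 q [-0.08  0.58  1.9  -0.    0.66  0.35] Rz [ 0. -0. -1.]
```

View pics/s6.png

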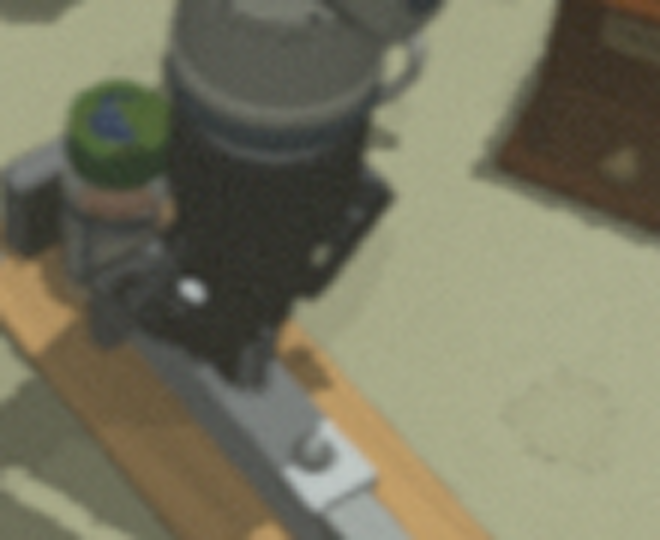

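Something dark now fills the hole at (315,447), but I can't yet tell whether the pin is fully up. I'll push gently on to see whether it is blocked.

Call:
step_arm([
  [[1, 0, 0], 0, 1],
  [[2, 0, 0], 0, 1],
  [[2, 0, 0], 0, 1],
])

```text
clock: 14.25
ee_pos: [0.5445, -0.03, 0.0499]
orientation: [0.841, 0.541, -0.0, 0.0]
force: [-0.8, -8.0, 2.5]
width: 0.0
grasp_force: 3.6
```

```bash
python3 go.py .5222 -.0792 .048 65.5
python3 - <<'E'
from h import *
c=camera("scene")
for z in(.048,.055):print(back(c,[280+315.5/6-.5,180+447.5/6-.5],z), proj(c,[.5234,-.0765,z]))
E
```

```text
shift [-54.1   0.1   2. ] twist 0.0 t 14.25 ee [ 0.5445 -0.03    0.0499] F [-0.8  -7.98  2.46] w 0.0 grip 3.5923870280385017 q [-0.08  0.58  1.9  -0.    0.66  0.35] Rz [ 0.    -0.001 -1.   ]
[ 0.52836069 -0.07553149  0.048     ] [[331.48026789 255.67334096]]
[ 0.52385103 -0.07724523  0.055     ] [[331.72760294 254.07763863]]
```

The pin tip's pixel back-projects to the pin's known place at z = 55 mm, so it appears to be up. I back off, lift and look.

Call:
step_arm([
  [[-4, 0, 0], 0, 1],
  [[-8, 0, -5], 0, 1],
  [[-10, 0, -35], 0, 1],
  [[-20, 0, -80], 0, 1],
  [[-60, 0, -120], 0, 1],
])

```text
clock: 14.92
ee_pos: [0.5201, -0.0834, 0.1715]
orientation: [0.84, 0.542, 0.001, 0.0]
force: [1.7, 0.1, -0.4]
width: 0.0001
grasp_force: 0.0
```

Call:
step_arm([
  [[-60, 0, -20], 0, 1],
  [[-120, 0, -20], 0, 1],
  [[-150, 0, -20], 0, 1],
  [[-150, 0, -20], 0, 1],
])

```text
clock: 15.42
ee_pos: [0.4565, -0.2219, 0.1902]
orientation: [0.842, 0.54, 0.0, 0.0]
force: [0.5, 0.6, 1.5]
width: -0.0003
grasp_force: 0.0
```

Run:
```python
from h import *
c=snap("scene",None);a=c["image"][180:280,280:380,::-1]
t=snap("top",None);b=t["image"][170:270,290:390,::-1]
cv2.imwrite("pics/f.png",cv2.resize(np.hstack([a,b]),None,fx=4,fy=4,interpolation=cv2.INTER_CUBIC))
```

```text
(no output)
```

View pics/f.png

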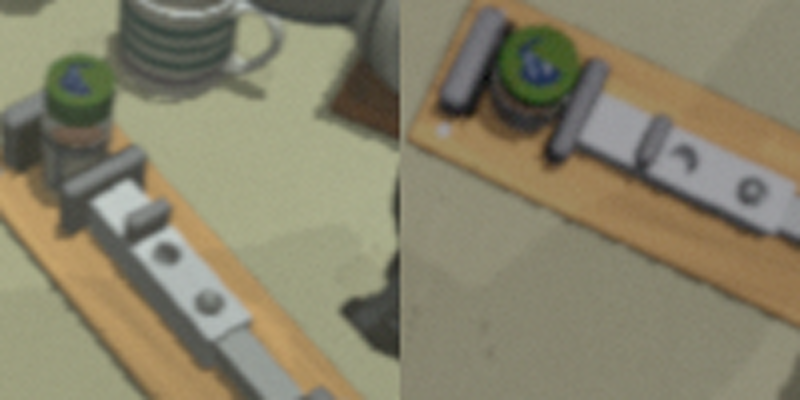

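In both views the pin stands in the other hole, at (208,302) left and (752,192) right, with the jar upright between the jaws. I check the tube travel by comparing with the first picture.

Run:
```python
from h import *
t=camera("top");s=camera("scene")
A=cv2.imread("pics/t1.png",0); B=cv2.cvtColor(t["image"][150:275,195:435],cv2.COLOR_RGB2GRAY); B=cv2.resize(B,(A.shape[1],A.shape[0]),interpolation=cv2.INTER_CUBIC)
A2=cv2.imread("pics/s1.png",0);B2=cv2.cvtColor(s["image"][170:320,180:390],cv2.COLOR_RGB2GRAY);B2=cv2.resize(B2,(A2.shape[1],A2.shape[0]),interpolation=cv2.INTER_CUBIC)
f=lambda p,o,k:[o[0]+(p[0]+.5)/k-.5,o[1]+(p[1]+.5)/k-.5]
for n,c,I,J,o,k,(x0,y0,x1,y1),z in[("ridge top",t,A,B,(195,150),3.3,(565,183,597,237),.071),("jaw top",t,A,B,(195,150),3.3,(484,135,545,230),.064),("ridge sc",s,A2,B2,(180,170),3.7,(522,262,570,305),.071),("jaw sc",s,A2,B2,(180,170),3.7,(458,208,545,270),.064),("pin sc",s,A2,B2,(180,170),3.7,(550,298,578,330),.055),("pin top",t,A,B,(195,150),3.3,(588,210,615,238),.055)]:
    R=cv2.matchTemplate(J,I[y0:y1,x0:x1],cv2.TM_CCOEFF_NORMED);_,m,_,l=cv2.minMaxLoc(R)
    d=back(c,f(l,o,k),z)-back(c,f((x0,y0),o,k),z)
    print(n,round(m,2),"along x mm",round(1000*(d[0]*.4143+d[1]*.9101),1),"along y",round(1000*(-d[0]*.9101+d[1]*.4143),1))
```

```text
ridge top 0.87 along x mm 42.9 along y -2.4
jaw top 0.68 along x mm -162.2 along y -7.1
ridge sc 1.0 along x mm 43.9 along y -0.3
jaw sc 0.81 along x mm -176.1 along y 120.8
pin sc 0.98 along x mm -1.0 along y -0.1
pin top 0.97 along x mm -0.6 along y -0.3
```

The ridge has travelled about 44 mm, which is 45 mm less the play. The pin looks the same and sits in the same place as when it was fully up at the start (match 0.98). The clamp is locked and the robot is clear.

```bash
python3 -c "
from plant import *
print(job_done())"
```

```text
the job is handed in; nothing more can be done
None
```

The job is handed in: the spice jar stands upright on the board, held between the closed jaws, with the pin up in the tube's other hole as far as the last pictures show, though no verdict came back.

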